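# Jack up the loose corner of the weighing plinth with a tommy bar

## Task

The counting scale rocks because the jack under one corner of its plinth is not bearing. Take the tommy bar from its rest and, putting it into one hole of the jack's collar after another, turn the collar clockwise (seen from above) until the jack's head bears firmly on the rubber pad under the lug, but stop as soon as it is firm, before the plinth is jacked up. Then lay the bar back in its rest and leave the other things on the desk alone.

Things in the scene. Friction and masses are not known exactly. Their poses are not given: they have to be found in the camera images.
- plinth: grey steel plinth with a white counting scale on it, fixed. Origin: on the desk under the jack's axis; z up. The plinth fills x -30..300, y -410..-62 mm, to 118 mm high; scale on it to 202 mm. A 44 mm wide lug reaches out from its +y side over the jack, top at z 116 mm. The jack's foot is round, radius 52 mm low down, 30 mm above
- collar: the jack's steel collar: 90 mm across, 32 mm tall, axis vertical. Origin: on the axis at the holes' height, 58.8 mm above the desk at the start, 60 mm with the head on the pad. Eight level radial holes 45 deg apart, 12 mm wide, 28 mm deep from the rim, mouths flared 2 mm; one along +x of this frame. A scribed line on top marks each. Clockwise from above lifts the head 4 mm a turn (0.64 mm/rad)
- head (a point): centre of the top of the jack's steel pressure head (36 mm disc on the screw, just under the lug), z up. It starts 0.8 to 1.6 mm below the pad. Turning the collar takes about 0.35 N m while the head is free; on the pad this steps up to about 0.7 N m and then climbs 3 N m per rad; the screw holds what it has taken
- pad (a point): centre of the underside of the rubber pad under the lug, 97 mm above the desk on the jack's axis, z up. The head is firm here when it squeezes the pad by 0.03 to 0.15 mm (turning torque 0.55 to 1 N m above the free torque; aim for about 0.75); beyond 0.2 mm it lifts the plinth
- bar: tommy bar: plain round steel bar 10 mm thick, 200 mm long with round ends, about 0.12 kg. Origin at its middle, x along it; both ends alike. It starts lying in its rest, its middle 45 mm above the desk. Fully in a hole, its middle is 117 mm from the collar's axis
- end_a (a point): the bar's tip at +x of the bar, 100 mm from its middle
- end_b (a point): the bar's tip at -x of the bar, 100 mm from its middle
- rest: bright aluminium rest for the bar, fixed: base 150 x 70 x 8 mm, two notched cheeks 6 mm thick, 110 mm apart along x. Origin on the desk under its middle. The bar lies along x; notch floors 40 mm up, 14 mm wide there and flaring to about 33 mm at the cheeks' tops, 59 mm up
- bed (a point): where the middle of the bar lies in the rest: 45 mm above the desk over the rest's origin
- screwdriver: black-handled screwdriver lying on the desk, 170 mm; leave it
- spanner: steel open spanner lying flat on the desk, 160 mm; leave it
- tape_roll: brown roll of parcel tape, 100 mm across, 48 mm tall; leave it
- spare_foot: spare black rubber machine foot, 42 mm across, 34 mm tall; leave it
- carton: small brown carton 70 x 100 x 50 mm; leave it
- jar: lidded jar, 66 mm across, 85 mm tall; leave it
- marker: white marker pen with a black cap lying on the desk, 136 mm; leave it
There are look-alikes about, which are no part of the job. Of the things like the rest, leave any that is red; of the rest the smaller one is meant. Of the things shaped like the bar, the steel one is meant.

How it is judged:
On the way, in this order (a step that is already met when the one before it is completed fails the run):
1. an end of the bar is in a hole of the collar (distance between any of end_a, end_b and collar below 0.03 m), for 0.2 s.
2. the bar, in a hole, has turned the collar until the head presses the pad (z of head in the frame of pad above 3e-05 m and distance between any of end_a, end_b and collar below 0.03 m), for 0.2 s.
At the end, for the whole second after the job is handed in: The head squeezes the rubber pad by 0.03 to 0.15 mm; the bar lies at rest in its rest, its middle within 25 mm of the bed and in line with it within 0.12 rad (z of head in the frame of pad between 3e-05 and 0.00015 m and distance between bar and bed below 0.025 m and angle between the x axis of bar and the x axis of rest, either way round below 0.12 rad and linear speed of bar below 0.02 m/s); the robot touches nothing.
It fails at once if the jack lifts the plinth: pad squeezed more than 0.2 mm (z of head in the frame of pad above 0.0002 m).
It fails at once if a bystander is moved more than 30 mm (distance of any of screwdriver, spanner, tape_roll, spare_foot, carton, jar, marker from where it was at the start of the episode above 0.03 m).
It also fails if it takes over 72 s, if anything falls off the work surface, if the arm or the gripper's body presses on something with over 40 N, if the wrist force passes 120 N, or if a joint passes its speed limit or range.

## Robot

A 7-joint arm with a two-finger parallel gripper is mounted at the origin on the work surface. World frame = base frame: x ahead of the robot, y to its left, z up, the work surface at z = 0. Lengths are in m, angles in rad, forces in N, time in s.
With the tool pointing down it reaches from about 0.425 to 0.95 m from the base axis. Payload 4.7 kg.
Tool frame: the origin (TCP) lies at the centre of the arm's flange, where the gripper is bolted on; the fingertips stand 182 mm ahead of it and the grasp point (between the pads) lies 164 mm ahead of it; z points along the fingers, y is the line along which they close (so a half turn about z gives the same grasp; the last joint's range is limited). The gripper opens to 87 mm and grips with 3 to 60 N. Pads are 19 mm wide; open, the fingers measure 117 mm over their backs; the gripper's body (75 mm by 190 mm) begins 51 mm behind the grasp point.
Start: joints at [1.266, 0.469, -0.049, 1.532, 0.024, 1.141, -0.082], TCP at [0.184, -0.649, 0.405] pointing down, gripper open.
Joint ranges: [-2.59, 2.59], [-0.33, 1.99], [-1.39, 1.29], [0.1, 2.45], [-1.04, 4.18], [0.21, 1.99], [-2.66, 2.66]. Speed limits (rad/s): [2.57, 2.57, 3.14, 3.14, 3.14, 3.14, 3.14].

## Interface

Orientations are given as a rotation vector (axis times angle).
In Python, from cell import arm, cams, hand_in, outline_of, spot_point gives the robot as it stands. The module is installed in compiled form; this text tells all that it offers.
- The arm moves only by the tool drive_tool, never from a script. Its argument "plan" is a list that holds one entry, the list of rows, each a list of 5 numbers: the closure, from 0 (fully open) to 1 (shut), then the shift along the tool's x, y, z in units of 30 mm (1.0 is 30 mm), then the turn about the tool's z in units of 6 degrees (1.0 is 6 degrees). In form: [[[claw, tx, ty, tz, yaw], ...]]. A call has exactly 10 rows; each row is the pose to reach, as a shift and turn from the pose commanded when the call began, along the tool's axes at that moment; what a row does not reach only later rows make up. A row lasts 1/12 s, in which the tool goes at most 41.7 mm and 7.16 degrees, less where a joint would pass 70% of its speed; a pose out of reach is approached as far as the arm can. A call with a gripper value outside its range is refused whole. The fingers move at their own pace and stop on an object; "force" is the grip in N (left out, the last holds). Time passes only in rows, so rows that repeat a pose let the fingers close, or fill a call up. It gives the time, the measured TCP pose, the force, the opening and the grip force at its end, in the units of the state.
- arm.observe(): the state, without advancing time (a new reading comes with each control period).
- cams.camera(name): name is "scene" or "top" or "wrist"; returns a dict with "img" (480x640x3 uint8, blue, green, red), "intrinsics" (3x3 intrinsics, pixels), "world_to_cam" (4x4, takes a point from world to camera coordinates). Camera axes: x right, y down, z forward; pixel columns grow to the right and rows downward; lengths in m; the calibration is good to about 2 mm. The wrist camera is an equidistant fisheye: a pixel r from the principal point sees the ray r / f radians off the axis. A picture is of the moment at which its call begins. There is no depth.
- hand_in(): hands the job in; it is judged then, once.
Trained networks look in the newest picture that a camera, given by its name, has taken for a name from the list of things; names that differ only in an ending like _2 or _b are one class to them, and where a whole thing is asked for, a point or a joint stands for the part that bears it (a point fixed in the world has none). Each returns a list of dicts, best first, with "score" (0 to 1); they miss things now and then, are a little off and sometimes report something else, mostly with a low value. They report only what shows in the picture. A call takes as long as a camera call. They do not tell look-alikes from the thing itself.
- outline_of(camera, target): "mask" (480x640 bool, what is visible of it).
- spot_point(camera, target): "xyz" ([x, y, z] in m, in world coordinates, good to about 4 mm: a listed point, or the origin of a listed thing).
The state is a dict: "t": time; "joint_positions": joint angles; "qvel": joint speeds; "tau": joint torques, N m; "tool_pos": TCP position; "tool_rot": TCP orientation; "contact_force": force on the tool from outside, world axes, zero at the start; "torque": the same for the moment, N m; "opening": finger opening in m; "grip_force": force on a finger pad.
Only numpy, scipy, OpenCV 4.12 (cv2) and the standard library are available. Lean on these libraries where they do the work, as an engineer would, in place of code of your own. Each camera call takes 0.05 s, during which the arm holds its last target. There are 200 camera calls.

## Working session

There is one attempt and no reset: what is moved stays moved. The work goes in short steps, Python scripts to look and compute and a tool call to move; the robot and the scene stay as the last step left them, time stands still between calls to the robot, and variables do not carry over. Pictures are saved under pics/ and viewed, at most 11 in all, crops included, and the job is handed in when it is done.

Besides the shell and the picture viewer there is one more tool, called as a command line: name --argument value ..., lists and objects as JSON in quotes. drive_tool: Moves the arm, as the interface text tells. Its arguments: {"type":"object","properties":{"plan":{"type":"array","items":{"type":"array","items":{"type":"array","items":{"type":"number"}}}},"force":{"type":"number"}},"required":["plan"]}

```bash
ls; mkdir -p pics
cat > h.py <<'E'
import numpy as np, cv2
from cell import arm,cams,hand_in,outline_of,spot_point
from scipy.spatial.transform import Rotation as R
def snap(n,f=None):
    c=cams.camera(n)
    if f: cv2.imwrite('pics/'+f,c['img'])
    return c
E
python3 - <<'E'
from h import *
s=arm.observe(); print({k:np.round(v,3) for k,v in s.items()}); print(R.from_rotvec(s['tool_rot']).as_matrix().round(3))
for n in ['scene','top']:
    snap(n,n+'0.png')
    for t in ['collar','bar','end_a','end_b','rest','head','plinth','bed','pad']:
        try: print(n,t,[(round(d['score'],2),np.round(d['xyz'],3).tolist()) for d in spot_point(n,t)])
        except Exception as e: print(n,t,e)
for t in ['screwdriver','spanner','tape_roll','spare_foot','carton','jar','marker']:
    print(t,[(round(d['score'],2),np.round(d['xyz'],3).tolist()) for d in spot_point('top',t)])
E
```

```text
pics
{'t': np.float64(0.0), 'joint_positions': array([ 1.266,  0.469, -0.049,  1.534,  0.024,  1.141, -0.082]), 'qvel': array([-0.   , -0.001,  0.   ,  0.001, -0.001, -0.   , -0.   ]), 'tau': array([ 0.0000e+00, -5.0797e+01, -8.1000e-02, -2.3616e+01, -6.1000e-02,
        3.8000e-02,  0.0000e+00]), 'tool_pos': array([ 0.184, -0.649,  0.404]), 'tool_rot': array([-3.11e+00, -4.32e-01,  1.00e-03]), 'contact_force': array([ 0.229, -0.603,  0.495]), 'torque': array([-0.025, -0.02 , -0.019]), 'grip_force': np.float64(0.0), 'opening': np.float64(0.087)}
[[ 0.962  0.272 -0.001]
 [ 0.272 -0.962  0.002]
 [-0.    -0.002 -1.   ]]
scene collar [(0.65, [0.601, -0.102, 0.057])]
scene bar [(0.85, [0.468, 0.365, 0.044]), (0.68, [0.357, -0.075, 0.007]), (0.58, [0.554, 0.193, 0.002]), (0.38, [0.602, -0.103, 0.056])]
scene end_a [(0.79, [0.324, 0.016, 0.001]), (0.76, [0.371, 0.406, 0.041]), (0.74, [0.557, 0.325, 0.05]), (0.59, [0.387, -0.172, 0.005])]
scene end_b [(0.79, [0.324, 0.016, 0.001]), (0.76, [0.371, 0.406, 0.041]), (0.74, [0.557, 0.325, 0.05]), (0.59, [0.387, -0.172, 0.005])]
scene rest [(0.86,
[... 771 characters left out ...]
 [0.561, 0.328, 0.045]), (0.59, [0.418, -0.3, -0.001])]
top rest [(0.94, [0.21, 0.295, 0.001]), (0.82, [0.27, 0.523, -0.002])]
top head []
top plinth [(0.6, [0.601, -0.107, 0.003])]
top bed [(0.91, [0.475, 0.364, 0.044]), (0.82, [0.21, 0.295, 0.045]), (0.64, [0.268, 0.528, 0.062])]
top pad [(0.56, [0.599, -0.101, 0.098])]
screwdriver [(0.54, [0.67, 0.28, 0.002])]
spanner [(0.89, [0.424, 0.106, -0.005])]
tape_roll [(0.97, [0.703, 0.392, 0.003]), (0.22, [0.559, 0.329, 0.044]), (0.19, [0.476, 0.367, 0.002])]
spare_foot [(0.48, [0.702, 0.07, -0.004])]
carton [(0.83, [0.781, 0.161, 0.001]), (0.39, [0.555, 0.189, -0.001])]
jar [(0.76, [0.415, -0.302, -0.003])]
marker [(0.75, [0.556, 0.189, -0.0])]
```

View pics/scene0.png

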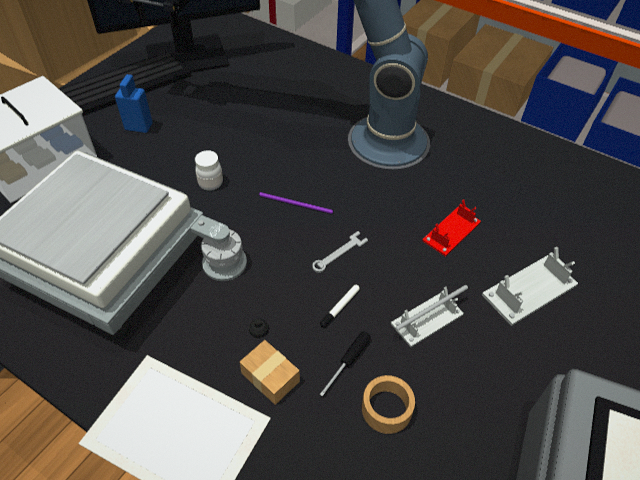

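View pics/top0.png

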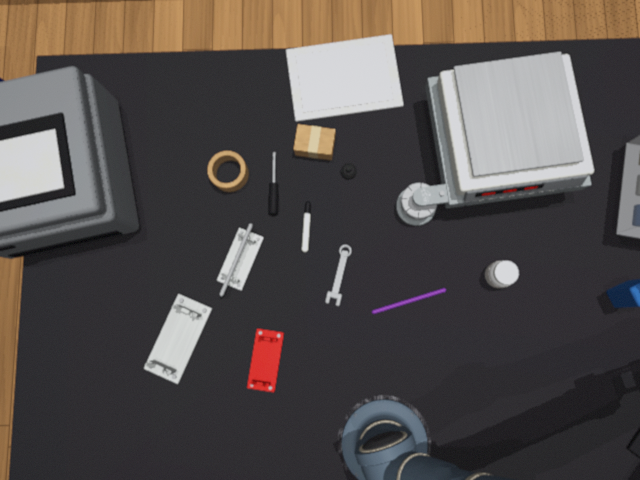

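The scene picture shows the steel bar in the small aluminium rest (scene 430,310; top 237,260), next to a red rest and a larger rest. The jack is at scene (222,250), top (415,203). I'll hover near the collar first.

drive_tool --plan '[[[0,15.1,-14.7,0,-10.7],[0,15.1,-14.7,0,-10.7],[0,15.1,-14.7,0,-10.7],[0,15.1,-14.7,0,-10.7],[0,15.1,-14.7,0,-10.7],[0,15.1,-14.7,0,-10.7],[0,15.1,-14.7,0,-10.7],[0,15.1,-14.7,0,-10.7],[0,15.1,-14.7,0,-10.7],[0,15.1,-14.7,0,-10.7]]]' --force 50

```text
t: 2.18
tool_pos: [0.3925, -0.2866, 0.4052]
tool_rot: [2.402, 2.023, -0.0]
contact_force: [0.0, -0.2, -0.2]
opening: 0.0872
grip_force: 0.0
```

```bash
cat >> h.py <<'E'
def go(p,psi,s=None):
    """units to reach TCP p with tool x at psi deg"""
    s=s or arm.observe(); M=R.from_rotvec(s['tool_rot']).as_matrix()
    d=M.T@(np.array(p)-s['tool_pos'])/.03
    cur=np.degrees(np.arctan2(M[1,0],M[0,0])); dy=(psi-cur+180)%360-180
    print('t',round(float(s['t']),2),'pos',s['tool_pos'].round(4),'yaw',round(cur,1),'F',s['contact_force'].round(1),'open',round(float(s['opening']),4),'j7',s['joint_positions'][6].round(2))
    print('UNITS',d.round(2),round(-dy/6,2)); return d,-dy/6
E
python3 -c "
from h import *
go([.5,-.1,.405],80)"
```

```text
t 2.18 pos [ 0.3925 -0.2866  0.4052] yaw 80.2 F [ 0.  -0.2 -0.2] open 0.0872 j7 0.28
UNITS [6.74 2.48 0.  ] 0.04
```

drive_tool --plan '[[[0,6.7,2.5,0,0],[0,6.7,2.5,0,0],[0,6.7,2.5,0,0],[0,6.7,2.5,0,0],[0,6.7,2.5,0,0],[0,6.7,2.5,0,0],[0,6.7,2.5,0,0],[0,6.7,2.5,0,0],[0,6.7,2.5,0,0],[0,6.7,2.5,0,0]]]'

```text
t: 3.02
tool_pos: [0.5, -0.1056, 0.4046]
tool_rot: [2.41, 2.015, -0.002]
contact_force: [-0.4, -0.3, 0.4]
opening: 0.0871
grip_force: 0.0
```

Run:
```python
from h import *
go([.5,.2,.405],120)
c=snap('wrist','w1.png'); print(c['intrinsics'],c['world_to_cam'].round(3))
for t in ['collar','plinth','pad','head']:
    print(t,[(round(d['score'],2),np.round(d['xyz'],3).tolist()) for d in spot_point('wrist',t)])
np.savez('w1.npz',K=c['intrinsics'],T=c['world_to_cam'],img=c['img'])
```

```text
t 3.02 pos [ 0.5    -0.1056  0.4046] yaw 79.8 F [-0.4 -0.3  0.4] open 0.0871 j7 -0.21
UNITS [10.02 -1.81 -0.02] -6.7
[[371.64829954   0.         326.11113249]
 [  0.         371.64829954 235.30224076]
 [  0.           0.           1.        ]] [[ 0.984 -0.178 -0.001 -0.511]
 [-0.171 -0.947  0.272 -0.047]
 [-0.049 -0.268 -0.962  0.387]
 [ 0.     0.     0.     1.   ]]
collar [(0.72, [0.602, -0.104, 0.059])]
plinth [(0.9, [0.603, -0.105, 0.003])]
pad [(0.59, [0.602, -0.103, 0.097])]
head []
```

View pics/w1.png

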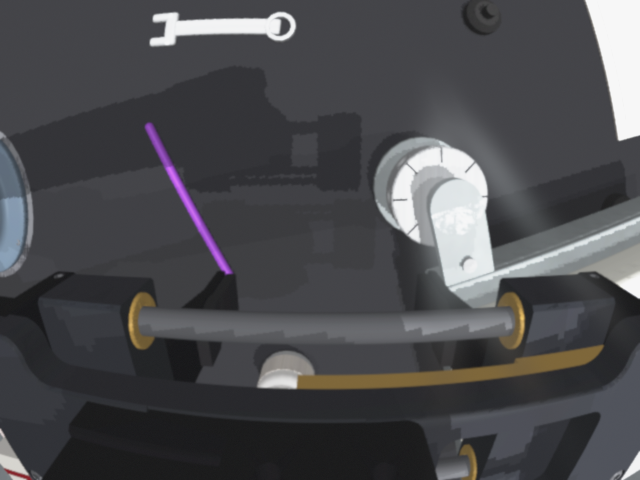

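The wrist view shows the collar with scribed lines at about (442,153), (410,163), (400,200) and (475,165), with the lug over its lower part. I'll unwrap it to get the hole phase.

```bash
cat >> h.py <<'E'
def fproj(K,T,P):
    q=np.asarray(P)@T[:3,:3].T+T[:3,3]; r=np.linalg.norm(q[...,:2],axis=-1); th=np.arctan2(r,q[...,2])
    return K[0,0]*q[...,:2]*(th/r)[...,None]+K[:2,2]
def ring(img,K,T,c,z,rr,aa):
    A,Rr=np.meshgrid(aa,rr); P=np.stack([c[0]+Rr*np.cos(A),c[1]+Rr*np.sin(A),0*A+z],-1)
    uv=fproj(K,T,P).astype(np.float32)
    return cv2.remap(cv2.cvtColor(img,cv2.COLOR_BGR2GRAY),uv[...,0],uv[...,1],cv2.INTER_LINEAR).astype(float)
E
cat > phase.py <<'E'
from h import *
import sys
d=np.load(sys.argv[1]); K,T,img=d['K'],d['T'],d['img']; lo,hi=map(float,sys.argv[2:4])
aa=np.radians(np.arange(lo,hi,.5)); best=[]
for dx in np.arange(-6,6.1,1):
  for dy in np.arange(-6,6.1,1):
    c=np.array([.602,-.1035])+np.array([dx,dy])*1e-3
    g=ring(img,K,T,c,.0748,np.arange(.034,.0431,.001),aa).mean(0); g=cv2.GaussianBlur(g[None],(0,0),20)[0]-g
    # outer edge contrast
    e=ring(img,K,T,c,.0748,np.array([.0435,.0465]),aa); e=(e[0]-e[1]).mean()
    for ph in np.arange(0,45,.5):
        w=np.abs((np.degrees(aa)-ph+22.5)%45-22.5)<1.5
        best.append((g[w].mean()+0.15*e,g[w].mean(),e,ph,*c))
best.sort(reverse=True)
print(np.round(best[:6],4)); b=best[0]
o=ring(img,K,T,b[4:],.0748,np.arange(.02,.056,.0005),np.radians(np.arange(0,360,.75)))
cv2.imwrite('pics/'+sys.argv[4],cv2.resize(o.astype(np.uint8),None,fx=1.6,fy=4))
E
python3 phase.py w1.npz 60 220 u1.png
```

```text
[[66.5253 52.2701 95.0344 38.      0.603  -0.1025]
 [63.3193 50.7742 83.6344 40.      0.604  -0.1015]
 [63.14   48.8849 95.0344 38.5     0.603  -0.1025]
 [62.7476 49.9845 85.0875 39.5     0.603  -0.1015]
 [62.7452 49.9821 85.0875 39.      0.603  -0.1015]
 [62.34   49.7948 83.6344 39.5     0.604  -0.1015]]
```

drive_tool --plan '[[[0,10,-1.8,0,-6.7],[0,10,-1.8,0,-6.7],[0,10,-1.8,0,-6.7],[0,10,-1.8,0,-6.7],[0,10,-1.8,0,-6.7],[0,10,-1.8,0,-6.7],[0,10,-1.8,0,-6.7],[0,10,-1.8,0,-6.7],[0,10,-1.8,0,-6.7],[0,10,-1.8,0,-6.7]]]'

```text
t: 4.1
tool_pos: [0.4995, 0.2016, 0.4046]
tool_rot: [-1.564, -2.725, 0.001]
contact_force: [0.5, 0.2, -0.1]
opening: 0.0867
grip_force: 0.0
```

Run:
```python
from h import *
go([.467,.366,.29],157.4)
c=snap('wrist','w2.png')
for t in ['bar','end_a','bed','rest']:
    print(t,[(round(d['score'],2),np.round(d['xyz'],3).tolist()) for d in spot_point('wrist',t)])
```

```text
t 4.1 pos [0.4995 0.2016 0.4046] yaw 120.3 F [ 0.5  0.2 -0.1] open 0.0867 j7 -0.2
UNITS [5.28 1.83 3.82] -6.18
bar [(0.8, [0.467, 0.369, 0.044])]
end_a [(0.9, [0.555, 0.33, 0.044]), (0.52, [0.328, 0.025, 0.007])]
bed [(0.91, [0.474, 0.362, 0.043])]
rest [(0.81, [0.21, 0.298, 0.002]), (0.8, [0.471, 0.363, -0.004]), (0.33, [0.464, 0.369, 0.044])]
```

View pics/u1.png

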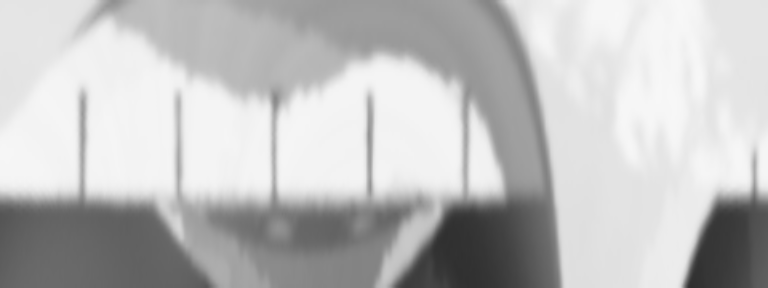

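The unwrapped ring shows clean lines with a flat rim: holes at 38/83/128/173/218°, axis (0.603,-0.1025). Next, above the bar.

drive_tool --plan '[[[0,5.3,1.83,3.3,-6.2],[0,5.3,1.83,3.3,-6.2],[0,5.3,1.83,3.3,-6.2],[0,5.3,1.83,3.3,-6.2],[0,5.3,1.83,3.3,-6.2],[0,5.3,1.83,3.3,-6.2],[0,5.3,1.83,3.3,-6.2],[0,5.3,1.83,3.3,-6.2],[0,5.3,1.83,3.3,-6.2],[0,5.3,1.83,3.3,-6.2]]]'

```text
t: 5.18
tool_pos: [0.4682, 0.3648, 0.3065]
tool_rot: [0.621, 3.078, -0.0]
contact_force: [0.4, -0.1, 0.4]
opening: 0.0868
grip_force: 0.0
```

Run:
```python
from h import *
c=snap('wrist','w3.png')
for t in ['bar','end_a','bed','rest']:
    print(t,[(round(d['score'],2),np.round(d['xyz'],3).tolist()) for d in spot_point('wrist',t)])
go([.466,.367,.209],157.4)
```

```text
bar [(0.59, [0.465, 0.369, 0.041]), (0.5, [0.556, 0.328, 0.046])]
end_a [(0.73, [0.374, 0.407, 0.045]), (0.71, [0.559, 0.327, 0.046])]
bed [(0.9, [0.474, 0.363, 0.046])]
rest [(0.91, [0.473, 0.366, -0.007])]
t 5.43 pos [0.4674 0.3658 0.3061] yaw 157.3 F [-0.5 -0.6  0.7] open 0.0864 j7 -0.03
UNITS [0.06 0.02 3.24] -0.01
```

View pics/w3.png

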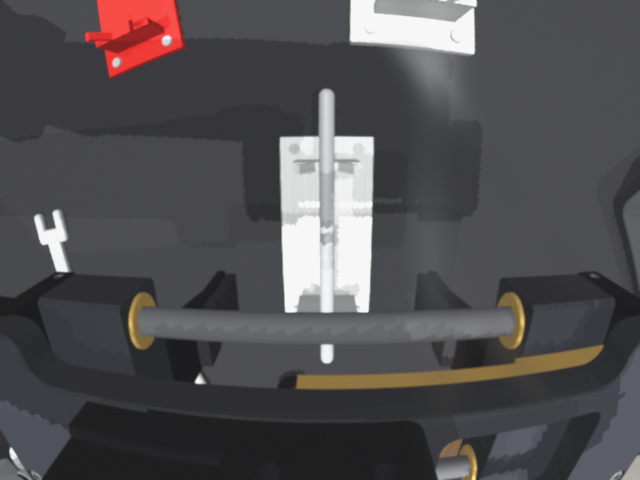

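The wrist picture shows the bar centred between the fingers and aligned with tool x, columns 320-335. Descend and grip.

drive_tool --plan '[[[0,0.05,0,1,0],[0,0.05,0,2,0],[0,0.05,0,2.8,0],[0,0.05,0,3.2,0],[0,0.05,0,3.22,0],[1,0.05,0,3.22,0],[1,0.05,0,3.22,0],[1,0.05,0,3.22,0],[1,0.05,0,3.22,0],[1,0.05,0,3.22,0]]]' --force 50

```text
t: 6.27
tool_pos: [0.466, 0.367, 0.2102]
tool_rot: [0.616, 3.079, 0.002]
contact_force: [-0.5, -0.4, -0.7]
opening: 0.0618
grip_force: 0.0
```

Run:
```python
from h import *
s=arm.observe(); print(s['opening'],s['grip_force'],s['torque'].round(2)); go([.466,.367,.32],157.4)
```

```text
0.06180597532339599 0.0 [ 0.06 -0.19 -0.06]
t 6.27 pos [0.466  0.367  0.2102] yaw 157.4 F [-0.5 -0.4 -0.7] open 0.0618 j7 -0.13
UNITS [-0.01  0.   -3.66] -0.0
```

drive_tool --plan '[[[1,0,0,0.05,0],[1,0,0,0.05,0],[1,0,0,0.05,0],[1,0,0,0.05,0],[1,0,0,0.05,0],[1,0,0,0.05,0],[1,0,0,0.05,0],[1,0,0,0.05,0],[1,0,0,0.05,0],[1,0,0,0.05,0]]]'

```text
t: 7.1
tool_pos: [0.4657, 0.3668, 0.2076]
tool_rot: [-0.615, -3.081, 0.0]
contact_force: [-0.4, -0.7, -0.1]
opening: 0.0085
grip_force: 49.9
```

Run:
```python
from h import *
s=arm.observe(); print(s['opening'],s['grip_force'],s['torque'].round(2),s['contact_force']); go([.466,.367,.32],157.4)
```

```text
0.008519939184756036 49.89894825965166 [ 0.13 -0.14 -0.  ] [-0.44382945 -0.68122934 -0.08798466]
t 7.1 pos [0.4657 0.3668 0.2076] yaw 157.4 F [-0.4 -0.7 -0.1] open 0.0085 j7 -0.13
UNITS [-0.01  0.01 -3.75] 0.0
```

Run:
```python
from h import *
C=np.array([.603,-.1025]); a=np.radians(173)
u=np.array([np.cos(a),np.sin(a)]); print(C+.165*u)
go([*(C+.165*u),.32],173)
```

```text
[ 0.43922988 -0.08239156]
t 7.1 pos [0.4657 0.3668 0.2076] yaw 157.4 F [-0.4 -0.7 -0.1] open 0.0085 j7 -0.13
UNITS [ -4.94 -14.16  -3.75] -2.6
```

drive_tool --plan '[[[1,0,0,-0.7,0],[1,0,0,-1.8,0],[1,0,0,-3,0],[1,-0.3,-0.8,-3.75,-0.3],[1,-0.7,-2.0,-3.75,-0.6],[1,-1.1,-3.2,-3.75,-0.9],[1,-1.5,-4.4,-3.75,-1.2],[1,-1.9,-5.6,-3.75,-1.5],[1,-2.3,-6.8,-3.75,-1.8],[1,-2.7,-8.0,-3.75,-2.1]]]'

```text
t: 7.93
tool_pos: [0.4476, 0.1124, 0.32]
tool_rot: [-0.271, -3.13, 0.001]
contact_force: [0.9, -0.5, -1.0]
opening: 0.0085
grip_force: 49.9
```

Run:
```python
from h import *
go([.4392,-.0824,.32],173)
```

```text
t 7.93 pos [0.4476 0.1124 0.32  ] yaw 170.1 F [ 0.9 -0.5 -1. ] open 0.0085 j7 0.61
UNITS [-0.84 -6.45  0.01] -0.48
```

drive_tool --plan '[[[1,-0.2,-1.2,0,-0.1],[1,-0.35,-2.4,0,-0.2],[1,-0.5,-3.6,0,-0.3],[1,-0.65,-4.8,0,-0.4],[1,-0.75,-5.8,0,-0.48],[1,-0.84,-6.45,0,-0.48],[1,-0.84,-6.45,0,-0.48],[1,-0.84,-6.45,0,-0.48],[1,-0.84,-6.45,0,-0.48],[1,-0.84,-6.45,0,-0.48]]]'

```text
t: 8.77
tool_pos: [0.4395, -0.0794, 0.3203]
tool_rot: [0.191, 3.135, 0.0]
contact_force: [0.4, 0.2, -0.9]
opening: 0.0083
grip_force: 49.9
```

```bash
python3 - <<'E'
from h import *
c=snap('wrist','w4.png'); np.savez('w4.npz',K=c['intrinsics'],T=c['world_to_cam'],img=c['img'])
for t in ['bar','end_a','collar']:
    print(t,[(round(d['score'],2),np.round(d['xyz'],3).tolist()) for d in spot_point('wrist',t)])
go([.4392,-.0824,.2214],173); print(arm.observe()['torque'])
E
python3 phase.py w4.npz 60 225 u4.png
```

```text
bar [(0.79, [0.353, -0.077, 0.005]), (0.76, [0.434, -0.077, 0.158])]
end_a [(0.76, [0.339, -0.064, 0.159]), (0.76, [0.325, 0.022, 0.007]), (0.65, [0.378, -0.171, 0.008])]
collar [(0.18, [0.417, -0.306, -0.0])]
t 8.97 pos [ 0.4396 -0.0798  0.3202] yaw 173.0 F [ 0.5 -0.1 -0.5] open 0.0087 j7 1.09
UNITS [ 0.   -0.09  3.29] 0.0
[ 0.16679316 -0.13386144  0.01000533]
[[ 3.7931  3.7908  0.0152  7.5     0.599  -0.1095]
 [ 3.7917  3.7849  0.0455  7.5     0.599  -0.1075]
 [ 3.7688  3.7588  0.0667  7.5     0.599  -0.1085]
 [ 3.7185  3.7326 -0.0939  7.5     0.599  -0.1065]
 [ 3.7155  3.7128  0.0182 12.      0.602  -0.1085]
 [ 3.6807  3.6807  0.     12.      0.602  -0.1075]]
```

View pics/w4.png

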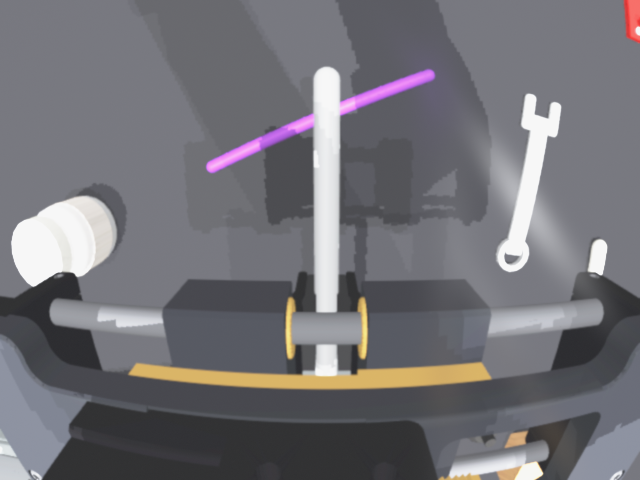

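The camera faces away from the collar; the bar sits straight in the fingers (column 326). Lower and correct.

drive_tool --plan '[[[1,0,-0.09,0.8,0],[1,0,-0.09,1.8,0],[1,0,-0.09,2.8,0],[1,0,-0.09,3.29,0],[1,0,-0.09,3.29,0],[1,0,-0.09,3.29,0],[1,0,-0.09,3.29,0],[1,0,-0.09,3.29,0],[1,0,-0.09,3.29,0],[1,0,-0.09,3.29,0]]]'

```text
t: 9.8
tool_pos: [0.4394, -0.0836, 0.2223]
tool_rot: [0.196, 3.134, -0.001]
contact_force: [0.3, -0.0, -0.6]
opening: 0.0085
grip_force: 49.9
```

Run:
```python
from h import *
go([.4392,-.0824,.2214],173); print(arm.observe()['torque'])
top=snap('top'); 
for n in ['top','scene']:
  c=top if n=='top' else snap('scene')
  K,T=c['intrinsics'],c['world_to_cam']
  q=T[:3,:3]@np.array([.57,-.1,.06])+T[:3,3]; u,v=(K@q/q[2])[:2]; print(u,v)
  M=cv2.getRotationMatrix2D((u,v),0,5); M[:,2]+=np.array([200,200])-[u,v]
  cv2.imwrite(f'pics/z_{n}.png',cv2.warpAffine(c['img'],M,(400,400)))
cv2.imwrite('pics/z1.png',np.hstack([cv2.imread('pics/z_top.png'),cv2.imread('pics/z_scene.png')]))
```

```text
t 9.8 pos [ 0.4394 -0.0836  0.2223] yaw 172.9 F [ 0.3 -0.  -0.6] open 0.0085 j7 0.9
UNITS [0.01 0.04 0.03] -0.02
[ 0.10818646 -0.11344491  0.0280977 ]
417.6479511997408 214.3045025297553
231.0212716636667 238.75126032331298
```

View pics/z1.png

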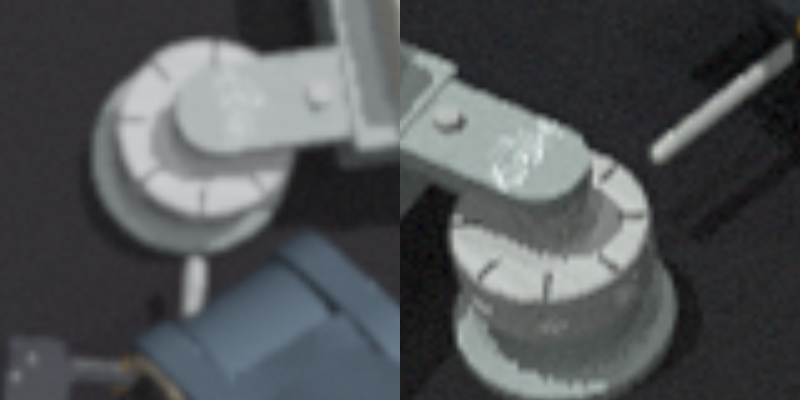

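Left (top) shows the bar tip lined up with the scribed line at (203,190), and the right view agrees. Insert.

drive_tool --plan '[[[1,-0.1,0.04,0.03,0],[1,-0.25,0.04,0.03,0],[1,-0.4,0.04,0.03,0],[1,-0.5,0.04,0.03,0],[1,-0.6,0.04,0.03,0],[1,-0.7,0.04,0.03,0],[1,-0.8,0.04,0.03,0],[1,-0.9,0.04,0.03,0],[1,-1.0,0.04,0.03,0],[1,-1.0,0.04,0.03,0]]]'

```text
t: 10.73
tool_pos: [0.4697, -0.0861, 0.2206]
tool_rot: [0.195, 3.135, 0.0]
contact_force: [1.0, -0.3, -0.5]
opening: 0.0082
grip_force: 49.9
```

```bash
cat >> h.py <<'E'
C=np.array([.603,-.1025])
def st():
    s=arm.observe(); p=s['tool_pos']; r=p[:2]-C; F=s['contact_force']; M=R.from_rotvec(s['tool_rot']).as_matrix()
    print('t %.2f R %.1f phi %.1f yaw %.1f z %.4f'%(s['t'],1e3*np.hypot(*r),np.degrees(np.arctan2(r[1],r[0]))%360,np.degrees(np.arctan2(M[1,0],M[0,0]))%360,p[2]),
     'F',F.round(1),'M',s['torque'].round(2),'Ftool',(M.T@F).round(1),'T_axis %.2f'%(r[0]*F[1]-r[1]*F[0]+s['torque'][2]),'rxF %.2f'%(r[0]*F[1]-r[1]*F[0]))
E
python3 -c "
from h import *
st()"
```

```text
t 10.73 R 134.3 phi 173.0 yaw 172.9 z 0.2206 F [ 1.  -0.3 -0.5] M [ 0.1  -0.17 -0.02] Ftool [-1.  -0.2  0.5] T_axis 0.01 rxF 0.03
```

drive_tool --plan '[[[1,-0.08,0,0,0],[1,-0.16,0,0,0],[1,-0.24,0,0,0],[1,-0.32,0,0,0],[1,-0.4,0,0,0],[1,-0.46,0,0,0],[1,-0.5,0,0,0],[1,-0.5,0,0,0],[1,-0.5,0,0,0],[1,-0.5,0,0,0]]]'

```text
t: 11.57
tool_pos: [0.4838, -0.0879, 0.2205]
tool_rot: [-0.195, -3.135, 0.0]
contact_force: [0.4, 0.3, -0.3]
opening: 0.0079
grip_force: 49.9
```

```bash
python3 -c "
from h import *
st()"
```

```text
t 11.57 R 120.1 phi 173.0 yaw 172.9 z 0.2205 F [ 0.4  0.3 -0.3] M [ 0.09 -0.17 -0.01] Ftool [-0.4  0.4  0.3] T_axis -0.05 rxF -0.05
```

drive_tool --plan '[[[1,-0.01,0.279,0,0.667],[1,-0.039,0.557,0,1.333],[1,-0.087,0.832,0,2.0],[1,-0.155,1.103,0,2.667],[1,-0.241,1.368,0,3.333],[1,-0.346,1.627,0,4.0],[1,-0.468,1.878,0,4.667],[1,-0.608,2.12,0,5.333],[1,-0.764,2.351,0,6.0],[1,-0.936,2.571,0,6.667]]]' --force 60

```text
t: 12.4
tool_pos: [0.5198, -0.0166, 0.2196]
tool_rot: [-1.263, -2.872, 0.011]
contact_force: [-3.8, -4.7, -0.9]
opening: 0.0082
grip_force: 60.2
```

```bash
python3 -c "
from h import *
st()"
```

```text
t 12.40 R 119.6 phi 134.1 yaw 132.5 z 0.2196 F [-3.8 -4.7 -0.9] M [-1.01  0.72 -0.22] Ftool [-0.9 -6.   0.9] T_axis 0.50 rxF 0.72
```

drive_tool --plan '[[[1,-0.004,0.174,0,0.417],[1,-0.015,0.349,0,0.833],[1,-0.034,0.522,0,1.25],[1,-0.061,0.695,0,1.667],[1,-0.095,0.866,0,2.083],[1,-0.136,1.035,0,2.5],[1,-0.185,1.203,0,2.917],[1,-0.241,1.368,0,3.333],[1,-0.304,1.531,0,3.75],[1,-0.375,1.69,0,4.167]]]'

```text
t: 13.23
tool_pos: [0.564, 0.0105, 0.2193]
tool_rot: [-1.851, -2.532, 0.011]
contact_force: [-5.8, -1.4, 0.6]
opening: 0.0086
grip_force: 60.2
```

```bash
python3 -c "
from h import *
st()"
```

```text
t 13.23 R 119.6 phi 109.1 yaw 107.7 z 0.2193 F [-5.8 -1.4  0.6] M [-0.45  1.07 -0.2 ] Ftool [ 0.4 -5.9 -0.6] T_axis 0.50 rxF 0.71
```

drive_tool --plan '[[[1,-0.001,0.07,0,0.167],[1,-0.002,0.14,0,0.333],[1,-0.005,0.209,0,0.5],[1,-0.01,0.279,0,0.667],[1,-0.015,0.349,0,0.833],[1,-0.022,0.418,0,1.0],[1,-0.03,0.487,0,1.167],[1,-0.039,0.557,0,1.333],[1,-0.049,0.626,0,1.5],[1,-0.061,0.695,0,1.667]]]'

```text
t: 14.07
tool_pos: [0.5843, 0.0156, 0.2193]
tool_rot: [-2.063, -2.363, 0.011]
contact_force: [-6.0, -1.4, -0.5]
opening: 0.0084
grip_force: 60.2
```

```bash
python3 -c "
from h import *
st()"
```

```text
t 14.07 R 119.6 phi 99.0 yaw 97.8 z 0.2193 F [-6.  -1.4 -0.5] M [-0.25  1.12 -0.19] Ftool [-0.6 -6.2  0.5] T_axis 0.55 rxF 0.74
```

drive_tool --plan '[[[1,-0.001,0.07,0,0.167],[1,-0.002,0.14,0,0.333],[1,-0.005,0.209,0,0.5],[1,-0.01,0.279,0,0.667],[1,-0.015,0.349,0,0.833],[1,-0.022,0.418,0,1.0],[1,-0.03,0.487,0,1.167],[1,-0.039,0.557,0,1.333],[1,-0.049,0.626,0,1.5],[1,-0.061,0.695,0,1.667]]]'

```text
t: 14.9
tool_pos: [0.6051, 0.0171, 0.2193]
tool_rot: [-2.261, -2.174, 0.011]
contact_force: [-5.0, 0.4, 0.2]
opening: 0.0082
grip_force: 60.2
```

```bash
python3 -c "
from h import *
st()"
```

```text
t 14.90 R 119.7 phi 89.0 yaw 87.8 z 0.2193 F [-5.   0.4  0.2] M [-0.09  1.18 -0.33] Ftool [ 0.2 -5.  -0.1] T_axis 0.27 rxF 0.60
```

drive_tool --plan '[[[1,-0.001,0.07,0,0.167],[1,-0.002,0.14,0,0.333],[1,-0.005,0.209,0,0.5],[1,-0.01,0.279,0,0.667],[1,-0.015,0.349,0,0.833],[1,-0.022,0.418,0,1.0],[1,-0.03,0.487,0,1.167],[1,-0.039,0.557,0,1.333],[1,-0.049,0.626,0,1.5],[1,-0.061,0.695,0,1.667]]]'

```text
t: 15.73
tool_pos: [0.6259, 0.015, 0.2193]
tool_rot: [-2.441, -1.97, 0.011]
contact_force: [-6.2, 1.1, 0.7]
opening: 0.0075
grip_force: 60.2
```

```bash
python3 -c "
from h import *
st()"
```

```text
t 15.73 R 119.7 phi 79.0 yaw 77.8 z 0.2193 F [-6.2  1.1  0.7] M [ 0.06  1.24 -0.3 ] Ftool [-0.2 -6.3 -0.7] T_axis 0.45 rxF 0.75
```

drive_tool --plan '[[[1,-0.001,0.07,0,0.167],[1,-0.002,0.14,0,0.333],[1,-0.005,0.209,0,0.5],[1,-0.01,0.279,0,0.667],[1,-0.015,0.349,0,0.833],[1,-0.022,0.418,0,1.0],[1,-0.03,0.487,0,1.167],[1,-0.039,0.557,0,1.333],[1,-0.049,0.626,0,1.5],[1,-0.061,0.695,0,1.667]]]'

```text
t: 16.57
tool_pos: [0.646, 0.0092, 0.2193]
tool_rot: [-2.603, -1.75, 0.01]
contact_force: [-6.4, 1.6, 0.1]
opening: 0.0082
grip_force: 60.3
```

```bash
python3 -c "
from h import *
st()"
```

```text
t 16.57 R 119.7 phi 69.0 yaw 67.8 z 0.2193 F [-6.4  1.6  0.1] M [ 0.21  1.19 -0.26] Ftool [-0.9 -6.5 -0. ] T_axis 0.52 rxF 0.78
```

drive_tool --plan '[[[1,-0.001,0.07,0,0.167],[1,-0.002,0.14,0,0.333],[1,-0.005,0.209,0,0.5],[1,-0.01,0.279,0,0.667],[1,-0.015,0.349,0,0.833],[1,-0.022,0.418,0,1.0],[1,-0.03,0.487,0,1.167],[1,-0.039,0.557,0,1.333],[1,-0.049,0.626,0,1.5],[1,-0.061,0.695,0,1.667]]]'

```text
t: 17.4
tool_pos: [0.6648, 0.0001, 0.2194]
tool_rot: [-2.746, -1.517, 0.009]
contact_force: [-6.2, 2.6, 0.5]
opening: 0.0081
grip_force: 60.3
```

```bash
python3 -c "
from h import *
st(); print(arm.observe()['joint_positions'])"
```

```text
t 17.40 R 119.8 phi 59.0 yaw 57.8 z 0.2194 F [-6.2  2.6  0.5] M [ 0.39  1.14 -0.2 ] Ftool [-1.1 -6.6 -0.4] T_axis 0.59 rxF 0.79
[ 0.18153434  0.67481861 -0.35552453  1.69092898  0.29444381  0.83665762
 -0.86417401]
```

drive_tool --plan '[[[1,-0.001,0.07,0,0.167],[1,-0.002,0.14,0,0.333],[1,-0.005,0.209,0,0.5],[1,-0.01,0.279,0,0.667],[1,-0.015,0.349,0,0.833],[1,-0.022,0.418,0,1.0],[1,-0.03,0.487,0,1.167],[1,-0.039,0.557,0,1.333],[1,-0.049,0.626,0,1.5],[1,-0.061,0.695,0,1.667]]]'

```text
t: 18.23
tool_pos: [0.6816, -0.0121, 0.2194]
tool_rot: [-2.867, -1.272, 0.009]
contact_force: [-4.9, 3.0, 0.9]
opening: 0.0083
grip_force: 60.2
```

```bash
python3 -c "
from h import *
st(); c=snap('top')
K,T=c['intrinsics'],c['world_to_cam']
q=T[:3,:3]@np.array([.62,-.06,.1])+T[:3,3]; u,v=(K@q/q[2])[:2]
M=np.array([[5,0,200-5*u],[0,5,200-5*v]]); cv2.imwrite('pics/z5.png',cv2.warpAffine(c['img'],M,(400,400)))
"
```

```text
t 18.23 R 119.8 phi 49.0 yaw 47.8 z 0.2194 F [-4.9  3.   0.9] M [ 0.5   1.02 -0.23] Ftool [-1.1 -5.6 -0.9] T_axis 0.45 rxF 0.68
```

View pics/z5.png

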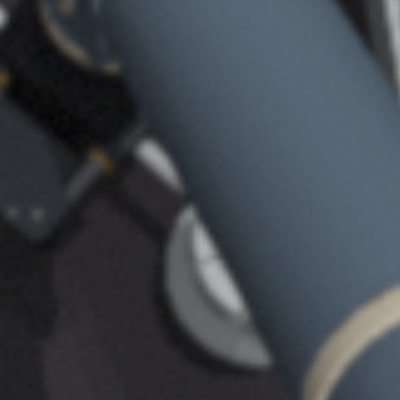

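Still free at about 120° turned. The arm hides most of the top view, but the collar rim and one line show at (207,258). Withdraw and move to the next hole.

drive_tool --plan '[[[1,0.4,0,0,0],[1,0.8,0,0,0],[1,1.2,0,0,0],[1,1.5,0,0,0],[1,1.83,0,0,0],[1,1.83,0,-0.7,0],[1,1.8,-0.61,-0.7,-1],[1,1.7,-1.21,-0.7,-2],[1,1.545,-1.8,-0.7,-3],[1,1.33,-2.37,-0.7,-4]]]'

```text
t: 19.12
tool_pos: [0.6576, 0.0648, 0.2419]
tool_rot: [2.538, 1.851, 0.002]
contact_force: [-0.4, 0.6, -1.0]
opening: 0.0081
grip_force: 59.9
```

Run:
```python
from h import *
st()
a=np.radians(94); u=np.array([np.cos(a),np.sin(a)])
go([*(C+.175*u),.24],94)
```

```text
t 19.12 R 176.0 phi 71.9 yaw 72.2 z 0.2419 F [-0.4  0.6 -1. ] M [-0.02 -0.05  0.02] Ftool [ 0.5 -0.6  1. ] T_axis 0.11 rxF 0.10
t 19.12 pos [0.6576 0.0648 0.2419] yaw 72.2 F [-0.4  0.6 -1. ] open 0.0081 j7 -0.74
UNITS [-0.45 -2.19  0.06] -3.63
```

drive_tool --plan '[[[1,-0.03,-0.6,0,-1],[1,-0.12,-1.2,0,-2],[1,-0.28,-1.75,0,-3],[1,-0.45,-2.19,0,-3.63],[1,-0.45,-2.19,0,-3.63],[1,-0.45,-2.19,0,-3.63],[1,-0.45,-2.19,0,-3.63],[1,-0.45,-2.19,0,-3.63],[1,-0.45,-2.19,0,-3.63],[1,-0.45,-2.19,0,-3.63]]]'

```text
t: 19.95
tool_pos: [0.5915, 0.0712, 0.2415]
tool_rot: [2.15, 2.29, 0.001]
contact_force: [0.0, -0.9, -1.4]
opening: 0.0085
grip_force: 59.9
```

```bash
cat > ph2.py <<'E'
from h import *
st(); ims=[]
def ringp(c,cc,z,rr,aa):
    K,T=c['intrinsics'],c['world_to_cam']
    A,Rr=np.meshgrid(aa,rr); P=np.stack([cc[0]+Rr*np.cos(A),cc[1]+Rr*np.sin(A),0*A+z],-1)
    q=P@T[:3,:3].T+T[:3,3]; uv=(q@K.T); uv=(uv[...,:2]/uv[...,2:]).astype(np.float32)
    return cv2.remap(cv2.cvtColor(c['img'],cv2.COLOR_BGR2GRAY),uv[...,0],uv[...,1],cv2.INTER_CUBIC).astype(float)
for n in ['top','scene']:
    c=snap(n,n+'_ph.png')
    o=ringp(c,C,.0759,np.arange(.02,.056,.0005),np.radians(np.arange(0,360,.75)))
    ims.append(cv2.resize(np.clip(o,0,255).astype(np.uint8),None,fx=1.6,fy=4))
cv2.imwrite('pics/ph.png',np.vstack(ims))
E
python3 ph2.py
```

```text
t 19.95 R 174.0 phi 93.8 yaw 93.6 z 0.2415 F [ 0.  -0.9 -1.4] M [-0.   -0.11  0.01] Ftool [-0.9 -0.   1.4] T_axis 0.02 rxF 0.01
```

View pics/ph.png

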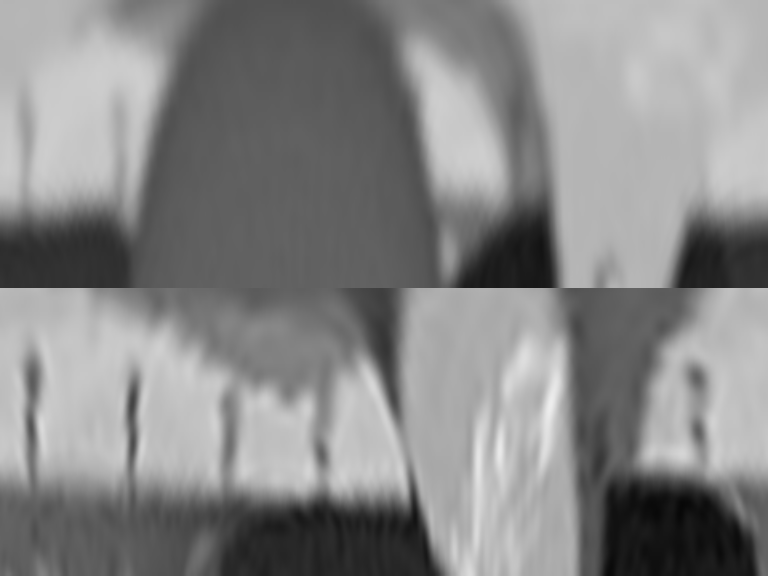

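The unwrapped rings (top camera above, scene below) show lines at about 12/55° and 14/62/108/151°. I'll calibrate each camera's centre offset on the first pictures.

```bash
cat > ph3.py <<'E'
import re
src=open('ph2.py').read().split('for n in')[0]; exec(src)
def score(c,cc,z,aa,ph):
    g=ringp(c,cc,z,np.arange(.036,.0431,.001),aa).mean(0); g=cv2.GaussianBlur(g[None],(0,0),16)[0]-g
    return [g[np.abs((np.degrees(aa)-p+22.5)%45-22.5)<2].mean() for p in ph]
PH=np.arange(0,45,.5)
for n,r0,r1 in [('top',(0,225),[(0,57),(325,360)]),('scene',(-20,150),[(0,165)])]:
    c=cams.camera(n); img1=c['img'].copy(); c0=dict(c); c0['img']=cv2.imread(f'pics/{n}0.png')
    a0=np.radians(np.arange(*r0,.5)); best=(-1,)
    for dx in np.arange(-5,5.1,1):
        for dy in np.arange(-5,5.1,1):
            s=score(c0,C+np.array([dx,dy])*1e-3,.0748,a0,[37,38,39]); k=s[1]
            if k>best[0]: best=(k,dx,dy)
    cc=C+np.array(best[1:])*1e-3
    print(n,'calib',best,'phase0',PH[np.argmax(score(c0,cc,.0748,a0,PH))])
    a1=np.radians(np.concatenate([np.arange(*r,.5) for r in r1])); s=np.array(score(c,cc,.0759,a1,PH))
    print('now',PH[np.argsort(-s)[:4]],np.sort(-s)[:4].round(1), 'lines', end=' ')
    o=ringp(c,cc,.0759,np.arange(.036,.0431,.001),np.radians(np.arange(0,360,.5))).mean(0)
    g=cv2.GaussianBlur(o[None],(0,0),12)[0]-o
    print([i/2 for i in range(1,719) if g[i]>g[i-1] and g[i]>=g[i+1] and g[i]>12])
E
python3 ph3.py
```

```text
t 20.05 R 174.0 phi 93.9 yaw 93.6 z 0.2415 F [ 0.6  0.1 -0.5] M [-0.06 -0.08  0.  ] Ftool [0.  0.6 0.5] T_axis -0.10 rxF -0.10
top calib (np.float64(21.0098336478063), np.float64(2.0), np.float64(-1.0)) phase0 38.0
now [13.5 14.  14.5 13. ] [-15.9 -15.8 -15.2 -15. ] lines [14.0, 59.0, 76.5, 191.5, 238.0, 251.0]
scene calib (np.float64(52.5031036163615), np.float64(-2.0), np.float64(0.0)) phase0 38.0
now [14.  13.5 14.5 13. ] [-53.  -52.5 -50.5 -49.2] lines [13.5, 59.0, 104.0, 149.0, 193.0, 221.5, 232.5, 247.0, 275.0, 283.5, 298.0, 329.0]
```

Run:
```python
from h import *
go([.6,.07,.24],94)
for n in ['wrist','scene','top']:
    snap(n,n+'6.png')
    for t in ['bar','end_a']:
        print(n,t,[(round(d['score'],2),np.round(d['xyz'],3).tolist()) for d in spot_point(n,t) if d['xyz'][2]>.03])
cv2.imwrite('pics/c6.png',np.hstack([cv2.imread('pics/wrist6.png')[60:400,200:460],cv2.resize(cv2.imread('pics/scene6.png')[190:290,190:330],None,fx=3.4,fy=3.4)]))
```

```text
t 20.15 pos [0.5911 0.0712 0.2415] yaw 93.6 F [-0.2 -0.5 -1.7] open 0.0081 j7 -0.47
UNITS [-0.06  0.29  0.05] -0.06
wrist bar [(0.71, [0.592, 0.074, 0.081])]
wrist end_a [(0.75, [0.586, 0.174, 0.078])]
scene bar [(0.68, [0.594, 0.071, 0.081])]
scene end_a [(0.57, [0.582, 0.171, 0.078]), (0.47, [0.596, -0.031, 0.081])]
top bar []
top end_a [(0.52, [0.587, 0.17, 0.08])]
```

View pics/c6.png

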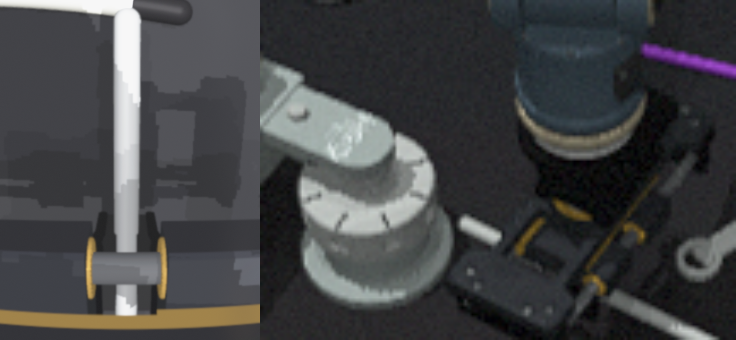

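Bar is straight in the grip, and the vision from both cameras puts the holes at 14/59/104/149°. Going in at 104°.

Run:
```python
from h import *
a=np.radians(104); u=np.array([np.cos(a),np.sin(a)])
go([*(C+.165*u),.2226],104)
```

```text
t 20.6 pos [0.591  0.0711 0.2416] yaw 93.6 F [-0.5  0.2 -1.4] open 0.0081 j7 -0.47
UNITS [-0.39 -0.96  0.63] -1.73
```

drive_tool --plan '[[[1,-0.1,-0.4,0,-0.8],[1,-0.3,-0.8,0,-1.5],[1,-0.39,-0.96,0.3,-1.73],[1,-0.39,-0.96,0.63,-1.73],[1,-0.39,-0.96,0.63,-1.73],[1,-0.39,-0.96,0.63,-1.73],[1,-0.39,-0.96,0.63,-1.73],[1,-0.39,-0.96,0.63,-1.73],[1,-0.39,-0.96,0.63,-1.73],[1,-0.39,-0.96,0.63,-1.73]]]'

```text
t: 21.43
tool_pos: [0.5632, 0.0578, 0.2229]
tool_rot: [1.933, 2.476, 0.001]
contact_force: [-0.2, 0.2, -0.7]
opening: 0.0084
grip_force: 59.9
```

Run:
```python
from h import *
st()
a=np.radians(104); u=np.array([np.cos(a),np.sin(a)])
go([*(C+.130*u),.2226],104)
```

```text
t 21.43 R 165.2 phi 103.9 yaw 104.0 z 0.2229 F [-0.2  0.2 -0.7] M [ 0.03 -0.08  0.02] Ftool [ 0.2 -0.1  0.7] T_axis 0.04 rxF 0.02
t 21.43 pos [0.5632 0.0578 0.2229] yaw 104.0 F [-0.2  0.2 -0.7] open 0.0084 j7 -0.33
UNITS [-1.17 -0.01  0.01] 0.01
```

drive_tool --plan '[[[1,-0.2,0,0.01,0],[1,-0.4,0,0.01,0],[1,-0.55,0,0.01,0],[1,-0.65,0,0.01,0],[1,-0.72,0,0.01,0],[1,-0.79,0,0.01,0],[1,-0.86,0,0.01,0],[1,-0.93,0,0.01,0],[1,-1.0,0,0.01,0],[1,-1.0,0,0.01,0]]]'

```text
t: 22.27
tool_pos: [0.5704, 0.028, 0.2223]
tool_rot: [1.934, 2.475, -0.0]
contact_force: [0.1, -0.6, 0.2]
opening: 0.008
grip_force: 59.9
```

```bash
python3 -c "
from h import *
st()"
```

```text
t 22.27 R 134.5 phi 104.0 yaw 104.0 z 0.2223 F [ 0.1 -0.6  0.2] M [-0.06 -0.1  -0.02] Ftool [-0.6 -0.  -0.2] T_axis -0.02 rxF 0.00
```

drive_tool --plan '[[[1,-0.12,0,0,0],[1,-0.24,0,0,0],[1,-0.36,0,0,0],[1,-0.45,0,0,0],[1,-0.5,0,0,0],[1,-0.502,0.14,0,0.333],[1,-0.51,0.279,0,0.667],[1,-0.522,0.418,0,1.0],[1,-0.539,0.557,0,1.333],[1,-0.561,0.695,0,1.667]]]'

```text
t: 23.1
tool_pos: [0.593, 0.0167, 0.2214]
tool_rot: [-2.143, -2.292, 0.009]
contact_force: [-6.4, 0.0, -1.7]
opening: 0.0079
grip_force: 60.2
```

```bash
python3 -c "
from h import *
st()"
```

```text
t 23.10 R 119.6 phi 94.8 yaw 93.8 z 0.2214 F [-6.4  0.  -1.7] M [-0.23  1.19 -0.28] Ftool [ 0.5 -6.3  1.8] T_axis 0.48 rxF 0.76
```

drive_tool --plan '[[[1,0,0.056,0,0.133],[1,-0.002,0.112,0,0.267],[1,-0.004,0.168,0,0.4],[1,-0.006,0.223,0,0.533],[1,-0.01,0.279,0,0.667],[1,-0.014,0.335,0,0.8],[1,-0.019,0.39,0,0.933],[1,-0.025,0.446,0,1.067],[1,-0.032,0.501,0,1.2],[1,-0.039,0.557,0,1.333]]]'

```text
t: 23.93
tool_pos: [0.6091, 0.017, 0.2211]
tool_rot: [-2.295, -2.138, 0.01]
contact_force: [-5.4, 0.1, 0.5]
opening: 0.0083
grip_force: 60.2
```

```bash
python3 -c "
from h import *
st()"
```

```text
t 23.93 R 119.6 phi 87.1 yaw 85.9 z 0.2211 F [-5.4  0.1  0.5] M [-0.15  1.17 -0.28] Ftool [-0.3 -5.4 -0.5] T_axis 0.36 rxF 0.64
```

Still free.

drive_tool --plan '[[[1,0,0.056,0,0.133],[1,-0.002,0.112,0,0.267],[1,-0.004,0.168,0,0.4],[1,-0.006,0.223,0,0.533],[1,-0.01,0.279,0,0.667],[1,-0.014,0.335,0,0.8],[1,-0.019,0.39,0,0.933],[1,-0.025,0.446,0,1.067],[1,-0.032,0.501,0,1.2],[1,-0.039,0.557,0,1.333]]]'

```text
t: 24.77
tool_pos: [0.6257, 0.015, 0.2211]
tool_rot: [-2.439, -1.973, 0.01]
contact_force: [-6.1, 0.4, -0.3]
opening: 0.0079
grip_force: 60.2
```

```bash
python3 -c "
from h import *
st()"
```

```text
t 24.77 R 119.7 phi 79.0 yaw 78.0 z 0.2211 F [-6.1  0.4 -0.3] M [ 0.02  1.17 -0.28] Ftool [-0.9 -6.1  0.4] T_axis 0.45 rxF 0.73
```

drive_tool --plan '[[[1,0,0.056,0,0.133],[1,-0.002,0.112,0,0.267],[1,-0.004,0.168,0,0.4],[1,-0.006,0.223,0,0.533],[1,-0.01,0.279,0,0.667],[1,-0.014,0.335,0,0.8],[1,-0.019,0.39,0,0.933],[1,-0.025,0.446,0,1.067],[1,-0.032,0.501,0,1.2],[1,-0.039,0.557,0,1.333]]]'

```text
t: 25.6
tool_pos: [0.6414, 0.0109, 0.2209]
tool_rot: [-2.569, -1.798, 0.012]
contact_force: [-7.3, 1.6, 0.6]
opening: 0.0084
grip_force: 60.2
```

```bash
python3 -c "
from h import *
st()"
```

```text
t 25.60 R 119.7 phi 71.3 yaw 70.0 z 0.2209 F [-7.3  1.6  0.6] M [ 0.16  1.51 -0.17] Ftool [-1.  -7.4 -0.6] T_axis 0.73 rxF 0.89
```

Torque steps up: contact. Smaller steps now.

drive_tool --plan '[[[1,0,0.028,0,0.067],[1,0,0.056,0,0.133],[1,-0.001,0.084,0,0.2],[1,-0.002,0.112,0,0.267],[1,-0.002,0.14,0,0.333],[1,-0.004,0.168,0,0.4],[1,-0.005,0.195,0,0.467],[1,-0.006,0.223,0,0.533],[1,-0.008,0.251,0,0.6],[1,-0.01,0.279,0,0.667]]]'

```text
t: 26.43
tool_pos: [0.6487, 0.0082, 0.2206]
tool_rot: [-2.629, -1.708, 0.014]
contact_force: [-8.3, 2.0, 1.2]
opening: 0.008
grip_force: 60.2
```

```bash
python3 -c "
from h import *
st()"
```

```text
t 26.43 R 119.8 phi 67.6 yaw 66.0 z 0.2206 F [-8.3  2.   1.2] M [ 0.34  1.69 -0.19] Ftool [-1.5 -8.5 -1.1] T_axis 0.83 rxF 1.02
```

drive_tool --plan '[[[1,0,0.028,0,0.067],[1,0,0.056,0,0.133],[1,-0.001,0.084,0,0.2],[1,-0.002,0.112,0,0.267],[1,-0.002,0.14,0,0.333],[1,-0.004,0.168,0,0.4],[1,-0.005,0.195,0,0.467],[1,-0.006,0.223,0,0.533],[1,-0.008,0.251,0,0.6],[1,-0.01,0.279,0,0.667]]]'

```text
t: 27.27
tool_pos: [0.6558, 0.0051, 0.2204]
tool_rot: [-2.686, -1.615, 0.016]
contact_force: [-9.4, 3.9, -0.3]
opening: 0.0083
grip_force: 60.2
```

```bash
python3 -c "
from h import *
st()"
```

```text
t 27.27 R 119.9 phi 63.8 yaw 62.0 z 0.2204 F [-9.4  3.9 -0.3] M [ 0.5   1.95 -0.19] Ftool [ -1.  -10.1   0.4] T_axis 1.03 rxF 1.22
```

drive_tool --plan '[[[1,0,0.028,0,0.067],[1,0,0.056,0,0.133],[1,-0.001,0.084,0,0.2],[1,-0.002,0.112,0,0.267],[1,-0.002,0.14,0,0.333],[1,-0.004,0.168,0,0.4],[1,-0.005,0.195,0,0.467],[1,-0.006,0.223,0,0.533],[1,-0.008,0.251,0,0.6],[1,-0.01,0.279,0,0.667]]]'

```text
t: 28.1
tool_pos: [0.6628, 0.0014, 0.2202]
tool_rot: [-2.74, -1.521, 0.017]
contact_force: [-9.7, 3.8, 0.1]
opening: 0.0081
grip_force: 60.2
```

```bash
python3 -c "
from h import *
st()"
```

```text
t 28.10 R 119.9 phi 60.1 yaw 58.1 z 0.2202 F [-9.7  3.8  0.1] M [ 0.73  2.14 -0.15] Ftool [ -1.9 -10.2   0. ] T_axis 1.09 rxF 1.23
```

Rise ≈0.65 N m, in the window. Hold briefly and unload within the hole slack.

drive_tool --plan '[[[1,0,0,0,0],[1,0,0,0,0],[1,0,0,0,0],[1,0,-0.05,0,-0.12],[1,0,-0.1,0,-0.24],[1,-0.002,-0.15,0,-0.36],[1,-0.004,-0.2,0,-0.48],[1,-0.006,-0.24,0,-0.57],[1,-0.01,-0.279,0,-0.667],[1,-0.01,-0.279,0,-0.667]]]'

```text
t: 28.93
tool_pos: [0.657, 0.0045, 0.2211]
tool_rot: [-2.688, -1.617, 0.01]
contact_force: [-5.3, 1.3, 0.2]
opening: 0.0081
grip_force: 60.2
```

```bash
python3 -c "
from h import *
st()"
```

```text
t 28.93 R 119.9 phi 63.2 yaw 62.0 z 0.2211 F [-5.3  1.3  0.2] M [ 0.35  1.21 -0.18] Ftool [-1.3 -5.3 -0.2] T_axis 0.46 rxF 0.64
```

drive_tool --plan '[[[1,0,-0.04,0,-0.1],[1,0,-0.08,0,-0.2],[1,-0.001,-0.12,0,-0.3],[1,-0.002,-0.16,0,-0.4],[1,-0.003,-0.2,0,-0.5],[1,-0.005,-0.22,0,-0.54],[1,-0.005,-0.22,0,-0.54],[1,-0.005,-0.22,0,-0.54],[1,-0.005,-0.22,0,-0.54],[1,-0.005,-0.22,0,-0.54]]]'

```text
t: 29.77
tool_pos: [0.6526, 0.0065, 0.2219]
tool_rot: [-2.645, -1.693, 0.003]
contact_force: [-6.0, 1.3, -1.1]
opening: 0.0082
grip_force: 60.4
```

```bash
python3 -c "
from h import *
st()"
```

```text
t 29.77 R 119.8 phi 65.5 yaw 65.2 z 0.2219 F [-6.   1.3 -1.1] M [ 0.21  1.05 -0.35] Ftool [-1.4 -6.   1.1] T_axis 0.37 rxF 0.72
```

```bash
sed 's/^for n,r0,r1.*/for n,r0,r1 in [("scene",(-20,150),[(0,45),(80,165)])]:/' ph3.py > ph4.py; python3 ph4.py
```

```text
t 29.77 R 119.8 phi 65.5 yaw 65.2 z 0.2219 F [-6.   1.3 -1.1] M [ 0.21  1.05 -0.35] Ftool [-1.4 -6.   1.1] T_axis 0.37 rxF 0.72
scene calib (np.float64(52.5031036163615), np.float64(-2.0), np.float64(0.0)) phase0 38.0
now [38.  37.5 38.5 39. ] [-15.3 -15.3 -14.8 -14.4] lines [28.5, 74.5, 94.5, 111.5, 128.5, 221.5, 247.0, 275.0, 298.0, 343.5]
```

The scene camera puts the loaded hole at about 74° (collar turned about 144°). The bar still leans in the slack, so I'll back off 8° to centre it.

drive_tool --plan '[[[1,0,-0.056,0,-0.133],[1,-0.002,-0.112,0,-0.267],[1,-0.004,-0.168,0,-0.4],[1,-0.006,-0.223,0,-0.533],[1,-0.01,-0.279,0,-0.667],[1,-0.014,-0.335,0,-0.8],[1,-0.019,-0.39,0,-0.933],[1,-0.025,-0.446,0,-1.067],[1,-0.032,-0.501,0,-1.2],[1,-0.032,-0.501,0,-1.2]]]'

```text
t: 30.65
tool_pos: [0.6396, 0.0121, 0.2228]
tool_rot: [2.532, 1.858, 0.003]
contact_force: [-0.7, -0.4, -0.5]
opening: 0.0081
grip_force: 59.9
```

```bash
python3 ph4.py
```

```text
t 30.65 R 120.3 phi 72.3 yaw 72.6 z 0.2228 F [-0.7 -0.4 -0.5] M [-0.05  0.08 -0.06] Ftool [-0.6 -0.6  0.5] T_axis 0.01 rxF 0.07
scene calib (np.float64(52.5031036163615), np.float64(-2.0), np.float64(0.0)) phase0 38.0
now [27.5 28.5 28.  27. ] [-18.  -17.8 -17.7 -17.1] lines [28.5, 74.5, 96.5, 114.0, 150.0, 189.0, 194.0, 221.5, 232.5, 247.5, 275.0, 298.0, 343.5]
```

Unloaded at 0 N m and the collar hasn't moved. Withdraw and lift.

drive_tool --plan '[[[1,0.3,0,0,0],[1,0.7,0,0,0],[1,1.1,0,0,0],[1,1.5,0,0,0],[1,1.83,0,0,0],[1,1.83,0,-0.5,0],[1,1.83,0,-1.5,0],[1,1.83,0,-2.5,0],[1,1.83,0,-3.3,0],[1,1.83,0,-3.3,0]]]'

```text
t: 31.53
tool_pos: [0.6577, 0.0663, 0.3275]
tool_rot: [2.529, 1.856, 0.016]
contact_force: [0.7, 0.1, -1.0]
opening: 0.0082
grip_force: 59.9
```

```bash
python3 ph3.py; python3 -c "
from h import *
go([.4657,.3668,.32],157.4)"
```

```text
t 31.53 R 177.5 phi 72.0 yaw 72.5 z 0.3275 F [ 0.7  0.1 -1. ] M [ 0.05 -0.21 -0.01] Ftool [0.3 0.6 1. ] T_axis -0.13 rxF -0.11
top calib (np.float64(21.0098336478063), np.float64(2.0), np.float64(-1.0)) phase0 38.0
now [ 8.   7.5  7.  42. ] [-13.1 -12.2 -11.3 -11. ] lines [251.5, 356.0]
scene calib (np.float64(52.5031036163615), np.float64(-2.0), np.float64(0.0)) phase0 38.0
now [28.5 28.  29.  27.5] [-11.7 -11.7 -10.9 -10.7] lines [126.0, 164.0, 221.5, 232.5, 247.5, 275.0, 298.0, 343.5]
t 31.63 pos [0.6562 0.0653 0.3224] yaw 72.5 F [-0.4 -0.3 -1.8] open 0.0079 j7 -0.7
UNITS [ 7.68 -9.07  0.07] -14.15
```

drive_tool --plan '[[[1,0.5,-0.6,0,-1],[1,1.1,-1.3,0,-2],[1,1.7,-2.0,0,-3.1],[1,2.3,-2.7,0,-4.2],[1,2.9,-3.4,0,-5.3],[1,3.5,-4.1,0,-6.4],[1,4.1,-4.8,0,-7.5],[1,4.7,-5.5,0,-8.6],[1,5.3,-6.2,0,-9.7],[1,5.9,-6.9,0,-10.8]]]'

```text
t: 32.47
tool_pos: [0.5104, 0.2962, 0.3195]
tool_rot: [-1.135, -2.927, 0.004]
contact_force: [-0.2, -1.0, -0.7]
opening: 0.0083
grip_force: 59.9
```

```bash
python3 -c "
from h import *
go([.4657,.3668,.31],157.4)"
```

```text
t 32.47 pos [0.5104 0.2962 0.3195] yaw 137.6 F [-0.2 -1.  -0.7] open 0.0083 j7 -0.15
UNITS [2.69 0.73 0.32] -3.3
```

drive_tool --plan '[[[1,0.7,0.2,0.1,-0.9],[1,1.5,0.4,0.2,-1.9],[1,2.2,0.6,0.3,-2.8],[1,2.6,0.7,0.3,-3.3],[1,2.6,0.7,0.3,-3.3],[1,2.6,0.7,0.3,-3.3],[1,2.6,0.7,0.3,-3.3],[1,2.6,0.7,0.3,-3.3],[1,2.6,0.7,0.3,-3.3],[1,2.6,0.7,0.3,-3.3]]]'

```text
t: 33.3
tool_pos: [0.4695, 0.3628, 0.3124]
tool_rot: [0.628, 3.078, -0.001]
contact_force: [1.1, 0.3, -1.5]
opening: 0.008
grip_force: 59.9
```

```bash
python3 -c "
from h import *
go([.470,.365,.2085],157.4)
c=snap('wrist')
for t in ['bar','end_a','bed','rest']:
    print(t,[(round(d['score'],2),np.round(d['xyz'],3).tolist()) for d in spot_point('wrist',t)])
"
```

```text
t 33.3 pos [0.4695 0.3628 0.3124] yaw 156.9 F [ 1.1  0.3 -1.5] open 0.008 j7 -0.0
UNITS [0.02 0.08 3.46] -0.08
bar [(0.88, [0.471, 0.364, 0.148])]
end_a [(0.56, [0.379, 0.404, 0.153])]
bed [(0.57, [0.472, 0.363, 0.046]), (0.45, [0.47, 0.365, 0.15])]
rest [(0.58, [0.471, 0.368, -0.004])]
```

drive_tool --plan '[[[1,0.02,0.08,0.8,-0.08],[1,0.02,0.08,1.8,-0.08],[1,0.02,0.08,2.4,-0.08],[1,0.02,0.08,2.8,-0.08],[1,0.02,0.08,3.1,-0.08],[1,0.02,0.08,3.3,-0.08],[1,0.02,0.08,3.4,-0.08],[1,0.02,0.08,3.46,-0.08],[1,0.02,0.08,3.46,-0.08],[1,0.02,0.08,3.46,-0.08]]]'

```text
t: 34.38
tool_pos: [0.4693, 0.3664, 0.2093]
tool_rot: [0.612, 3.081, 0.002]
contact_force: [0.4, -0.8, -1.6]
opening: 0.0082
grip_force: 59.9
```

```bash
python3 -c "
from h import *
go([.470,.365,.2076],157.4)
"
```

```text
t 34.38 pos [0.4693 0.3664 0.2093] yaw 157.5 F [ 0.4 -0.8 -1.6] open 0.0082 j7 -0.1
UNITS [-0.04 -0.03  0.06] 0.02
```

drive_tool --plan '[[[1,-0.04,-0.03,0.04,0],[1,-0.04,-0.03,0.06,0],[0,-0.04,-0.03,0.06,0],[0,-0.04,-0.03,0.06,0],[0,-0.04,-0.03,0.06,0],[0,-0.04,-0.03,0.06,0],[0,-0.04,-0.03,0.06,0],[0,-0.04,-0.03,0.06,0],[0,-0.04,-0.03,0.06,0],[0,-0.04,-0.03,0.06,0]]]'

```text
t: 35.22
tool_pos: [0.4699, 0.3648, 0.2067]
tool_rot: [-0.612, -3.081, 0.0]
contact_force: [-0.1, 0.8, -0.6]
opening: 0.0531
grip_force: 0.0
```

drive_tool --plan '[[[0,0,0,0,0],[0,0,0,0,0],[0,0,0,0,0],[0,0,0,-0.3,0],[0,0,0,-0.8,0],[0,0,0,-1.5,0],[0,0,0,-2.3,0],[0,0,0,-3.2,0],[0,0,0,-4,0],[0,0,0,-4,0]]]'

```text
t: 36.05
tool_pos: [0.4703, 0.3668, 0.3335]
tool_rot: [0.61, 3.075, 0.013]
contact_force: [1.2, 1.1, 1.1]
opening: 0.0868
grip_force: 0.0
```

```bash
python3 ph3.py; python3 -c "
from h import *
for n in ['wrist','top']:
  snap(n,n+'9.png')
  for t in ['bar','end_a','bed','rest']:
    print(n,t,[(round(d['score'],2),np.round(d['xyz'],3).tolist()) for d in spot_point(n,t)])
a=cv2.imread('pics/wrist9.png')[80:380,180:480]; s=cv2.imread('pics/scene_ph.png'); c=snap('scene')['img']
cv2.imwrite('pics/f9.png',np.hstack([a,cv2.resize(c[200:300,190:290],(300,300))]))
"
```

```text
t 36.05 R 487.7 phi 105.8 yaw 157.6 z 0.3335 F [1.2 1.1 1.1] M [ 0.16 -0.14 -0.01] Ftool [-0.6  1.5 -1. ] T_axis -0.70 rxF -0.69
top calib (np.float64(21.0098336478063), np.float64(2.0), np.float64(-1.0)) phase0 38.0
now [29.  28.5 28.  29.5] [-18.9 -18.8 -18.4 -17.8] lines [28.5, 73.5, 119.0, 164.0, 208.0, 238.0, 251.0, 343.5]
scene calib (np.float64(52.5031036163615), np.float64(-2.0), np.float64(0.0)) phase0 38.0
now [29.  29.5 28.5 30. ] [-52.  -51.  -50.4 -46.9] lines [28.5, 74.5, 119.0, 164.0, 221.5, 232.5, 247.0, 275.0, 298.0, 343.5]
wrist bar [(0.57, [0.471, 0.367, 0.044])]
wrist end_a [(0.92, [0.377, 0.406, 0.047]), (0.71, [0.561, 0.329, 0.045])]
wrist bed [(0.75, [0.471, 0.365, 0.048])]
wrist rest [(0.93, [0.47, 0.364, -0.004])]
top bar []
top end_a [(0.69, [0.567, 0.325, 0.044]), (0.43, [0.379, 0.402, 0.047])]
top bed [(0.87, [0.27, 0.525, 0.064]), (0.77, [0.212, 0.294, 0.045])]
top rest [(0.92, [0.212, 0.296, -0.001]), (0.85, [0.268, 0.522, -0.002])]
```

View pics/f9.png

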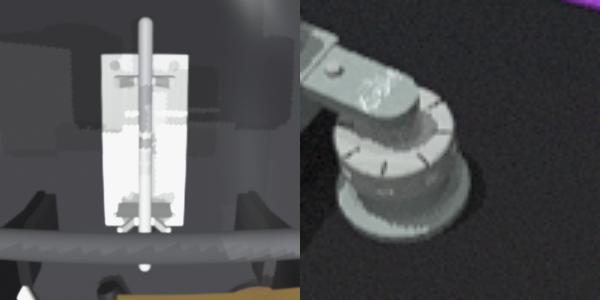

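The bar lies centred in its rest (left crop, column 145). The collar holds its angle at phase 29°, where it was left firm. Handing in.

```bash
python3 -c "
from h import *
print(hand_in())"
```

```text
the job is handed in; nothing more can be done
None
```

The job is handed in, with no verdict shown. The collar was turned about 144° clockwise in two holes, until the torque was about 0.65 N m above free; I estimate 0.06–0.14 mm of squeeze. The bar is back in its rest, and I noticed no contact with anything else on the desk.

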